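# Shut the marked valve under the sliding cover

### The job

Shut the marked cooling-water valve in the low grey box: push the box's loose cover straight back by its black bar, as far as it goes, so that the three valve handles lie open, then push the handle that ends in a round disc clockwise (its end swings to the left) a quarter turn until it is fully shut. Work only by pushing gently with the fingertips: do not squeeze, lift or tip the cover, and do not squeeze or force the handle. Leave the cover back on the box, the two plain handles open and the things lying around where they are.

Things in the scene. Friction and masses are not known exactly. Their poses are not given: they have to be found in the camera images.
- valve_box: low grey metal valve box fixed to the table, 226 mm front to back (its x), 296 mm wide (its y), 70 mm high; origin at the centre of its underside, +x from its front to its back (roughly away from the robot), +y to its left, z up. Back half: a plain deck at z = 62 mm. Rims 8 mm thick round the top, up to z = 70 mm, guide the cover; cooling-water stubs at the back
- valve_box_well (a point): centre of the floor (16 mm above the table) of the open well in the box's front half: 94 mm (x) by 264 mm (y), from x = -99 to -5 mm in the box. Three valves stand in it in a row along y, pivots at box x = -28 mm, y = 72, -4 and -80 mm; which valve stands at which place varies
- cover: loose flat aluminium cover, about 0.3 kg, 110 (x) x 276 (y) x 5 mm, axes as the box's, origin at the centre of its underside. It lies on the box at z = 62 mm and first closes the well (origin at about x = -47 mm in the box). It slides along the box's x, back until it meets the back rim (origin at x = +50 mm in the box); sliding takes 2 to 5 N
- cover_bar (a point): centre of the black push bar that stands on the cover, 12 mm (x) by 120 mm (y) by 20 mm high, at x = +8 mm, y = 0 of the cover, from 5 to 25 mm above the cover's underside
- handle_a (a joint): quarter-turn of the MARKED handle, the only one that ends in a round disc. 0 = open, pointing to the front of the box (its -x); starts at 0 to 0.3. Grows as the handle turns clockwise seen from above, its end swinging to the box's left (+y); 1.571 = shut, at the stop, pointing along +y. It stays where it is left; turning takes about 0.1 N m
- valve_a: brass foot of the marked valve, fixed in the box, 32 mm across; it carries the marked handle. Origin at the centre of its underside on the well's floor, axes as the box's
- handle_a_pivot (a point): on the upright turning axis of the marked handle, at half the handle's thickness (42 mm above the table)
- handle_a_end (a point): centre of the disc at the end of the marked handle, 42 mm from its pivot. The steel handle is a flat bar 16 mm wide and 12 mm thick (36 to 48 mm above the table), the disc 28 mm across, of the same thickness; under it the well is free down to its floor
- handle_b (a joint): quarter-turn of plain handle B (straight bar 16 mm wide, 12 mm thick, 50 mm long, without a disc); 0 = open, pointing to the front of the box, 1.571 = shut; starts open and stays so
- handle_b_end (a point): point near the end of plain handle B, 42 mm from its pivot, at half its thickness
- handle_c (a joint): quarter-turn of plain handle C (straight bar 16 mm wide, 12 mm thick, 50 mm long, without a disc); 0 = open, pointing to the front of the box, 1.571 = shut; starts open and stays so
- handle_c_end (a point): point near the end of plain handle C, 42 mm from its pivot, at half its thickness
- screwdriver: bystander: slot screwdriver with a blue handle, 178 mm long, lying left of the box; to be left where it lies
- marker: bystander: black and white marker pen, 135 mm long, lying right of the box; to be left where it lies
- bnc_adapter: bystander: small black and silver cylindrical adapter, 54 mm long, lying left of the box; to be left where it lies
- end_cap_loose: bystander: small black round end cap, 21 mm across and 16 mm high, standing right of the box; to be left where it lies
- spirit_level: bystander: small white bar-shaped spirit level, 80 mm long, lying in front of the box; to be left where it lies
- battery: bystander: AA battery, 51 mm long, lying left of the box; to be left where it lies

How it is judged:
On the way, in this order (a step that is already met when the one before it is completed fails the run):
1. the cover is slid back, off the handles, while the marked valve is still open (x of cover in the frame of valve_box above 0.025 m and value of joint handle_a below 0.8 rad), for 0.2 s.
2. the marked handle is pushed shut (value of joint handle_a above 1.43 rad), for 0.2 s.
At the end, for the whole second after the job is handed in: The cover lies flat and at rest on the box, slid back to within 25 mm of the back stop; the marked handle is within 0.14 rad (8 degrees) of its shut stop and at rest; both plain handles are still open (below 0.35 rad) (x of cover in the frame of valve_box above 0.025 m and z of cover in the frame of valve_box between 0.058 and 0.066 m and angle between cover's own z axis and vertical below 0.05 rad and linear speed of cover below 0.02 m/s and value of joint handle_a above 1.43 rad and velocity of joint handle_a between -0.1 and 0.1 rad/s and value of joint each of handle_b, handle_c below 0.35 rad); the robot touches nothing.
It fails at once if the cover is lifted more than 8 mm or tipped by more than 0.12 rad (z of cover in the frame of valve_box above 0.07 m or angle between cover's own z axis and vertical above 0.12 rad).
It fails at once if the fingers squeeze or force the cover (over 40 N) (contact force between the fingers and cover above 40 N).
It fails at once if the fingers squeeze or force the marked handle (over 40 N) (contact force between the fingers and valve_a above 40 N).
It fails at once if a plain handle is turned (its end moved over 12 mm) (distance of any of handle_b_end, handle_c_end from where it was at the start of the episode above 0.012 m).
It fails at once if a thing lying around is moved over 20 mm (distance of any of screwdriver, marker, bnc_adapter, end_cap_loose, spirit_level, battery from where it was at the start of the episode above 0.02 m).
It also fails if it takes over 45 s, if anything falls off the work surface, if the arm or the gripper's body presses on something with over 40 N, if the wrist force passes 120 N, or if a joint passes its speed limit or range.

### The arm

A 7-joint arm with a two-finger parallel gripper is mounted at the origin on a cart in front of the work surface, level with it; the furniture and walls round the work are solid. World frame = base frame: x ahead of the robot, y to its left, z up, the work surface at z = 0. Lengths are in m, angles in rad, forces in N, time in s.
With the tool pointing down it reaches from about 0.425 to 0.825 m from the base axis. Payload 3.6 kg.
Tool frame: the origin (TCP) lies midway between the tips of the shut fingers; the grasp point (between the pads) lies 19 mm behind it (grip_depth is the distance from the TCP to the grasp point, in m); z points along the fingers, y is the direction in which the jaws open and shut (so a half turn about z gives the same grasp; the last joint's range is limited). The gripper opens to 93 mm and grips with 3 to 60 N. Pads are 15 mm wide; open, the fingers measure 128 mm over their backs; the gripper's body (75 mm by 188 mm) begins 65 mm behind the grasp point.
Start: joints at [-1.345, 0.615, -0.013, 1.423, 0.008, 1.103, -0.04], TCP at [0.163, 0.629, 0.219] pointing down, gripper open.
Joint ranges: [-3.12, 3.12], [-0.3, 2.06], [-1.34, 1.32], [0.26, 2.42], [-1.36, 4.5], [0.01, 1.98], [-2.84, 2.84]. Speed limits (rad/s): [2.79, 2.79, 3.14, 3.14, 3.14, 3.14, 3.14].

### API

Orientations are given as a unit quaternion [w, x, y, z].
In Python, from rig import * gives the robot as it stands.
- The arm moves only by the tool move_arm, never from a script. Its argument "increments" is a list of rows, each a list of 2 entries, a list of its own where there are three numbers: the shift along the tool's x, y, z in m, then the turn, a rotation vector about the tool's x, y, z in rad. In form: [[[x, y, z], [wx, wy, wz]], ...]. A call has 1 to 20 rows; each row is the pose to reach, as a shift and turn from the pose commanded when the call began, along the tool's axes at that moment; what a row does not reach only later rows make up. A row lasts 1/10 s, in which the tool goes at most 50 mm and 8.59 degrees, less where a joint would pass 70% of its speed; a pose out of reach is approached as far as the arm can. A call with a gripper value outside its range is refused whole. "claw" is the closure, from -1 (fully open) to 1 (shut), so that 0 is half open, set as the call begins (left out, the last holds). The fingers move at their own pace and stop on an object; the grip force is fixed at half the most. Time passes only in rows, so rows that repeat a pose let the fingers close. It gives the time, the measured TCP pose, the force and the opening at its end, in the units of the state.
- read_state(): the state, without advancing time (a new reading comes with each control period).
- get_image(name): name is "side" or "top" or "wrist"; returns a dict with "color" (480x640x3 uint8, red, green, blue), "fx", "fy", "cx", "cy" (pixels), "extrinsics" (4x4, takes a point from camera to world coordinates). Camera axes: x right, y up, looking along -z (the intrinsics and any distortion apply to the point x, -y, -z); pixel columns grow to the right and rows downward; lengths in m; the calibration is good to about 2 mm. A picture is of the moment at which its call begins. There is no depth.
- hand_in(): hands the job in, once; it reports no verdict.
The state is a dict: "time_s": time; "qpos": joint angles; "qd": joint speeds; "tau": joint torques, N m; "position": TCP position; "orientation": TCP orientation; "force": force on the tool from outside, world axes, zero at the start; "moment": the same for the moment, N m; "finger_gap": finger opening in m.
Only numpy, scipy, OpenCV 4.12 (cv2) and the standard library are available. Lean on these libraries where they do the work, as an engineer would, in place of code of your own. Each camera call takes 0.05 s, during which the arm holds its last target.

## Working session

There is one attempt and no reset: what is moved stays moved. The work goes in short steps, Python scripts to look and compute and a tool call to move; the robot and the scene stay as the last step left them, time stands still between calls to the robot, and variables do not carry over. Pictures are saved under pics/ and viewed, and the job is handed in when it is done.

Besides the shell and the picture viewer there is one more tool, called after "Emit:" by a JSON object that holds its "op" and its "data". move_arm: Moves the arm, as the interface text tells. Its arguments: {"type":"object","properties":{"increments":{"type":"array","items":{"type":"array"}},"claw":{"type":"number"}},"required":["increments"]}

```bash
mkdir -p pics; ls
python3 - <<'E'
from rig import *
import cv2, numpy as np
s=read_state(); print({k:np.round(v,4).tolist() for k,v in s.items()})
for n in ("side","top","wrist"):
    i=get_image(n); cv2.imwrite(f"pics/{n}0.png",i["color"][...,::-1]); print(n,i["fx"],i["fy"],i["cx"],i["cy"],np.round(i["extrinsics"],4).tolist(),[k for k in i])
E
```

```text
pics
{'time_s': 0.0, 'qpos': [-1.3445, 0.6159, -0.0126, 1.4249, 0.0081, 1.1034, -0.0404], 'qd': [0.0011, 0.0006, -0.0007, 0.0013, -0.0003, -0.0009, 0.0009], 'tau': [0.0007, -45.8936, 0.2092, -16.5742, -0.061, 0.0207, 0.0003], 'position': [0.1624, 0.6286, 0.2175], 'orientation': [-0.0001, 0.126, 0.992, -0.0012], 'force': [-0.3657, -0.263, -0.0016], 'moment': [-0.0008, 0.017, 0.0336], 'finger_gap': 0.0931}
side 441.8056623823227 441.8056623823227 322.28295860260516 235.19666908397963 [[-0.9684, 0.1379, -0.2077, 0.3712], [-0.2493, -0.5388, 0.8047, 0.7127], [-0.001, 0.8311, 0.5562, 0.5442], [0.0, 0.0, 0.0, 1.0]] ['color', 'fx', 'fy', 'cx', 'cy', 'extrinsics']
top 589.5731935903698 589.5731935903698 303.80409271147556 236.4432153666346 [[-0.0043, 0.9866, -0.1631, 0.334], [-1.0, -0.0049, -0.003, 0.0257], [-0.0038, 0.1631, 0.9866, 1.3822], [0.0, 0.0, 0.0, 1.0]] ['color', 'fx', 'fy', 'cx', 'cy', 'extrinsics']
wrist 340.2603900202423 340.2603900202423 320.4436511202107 242.31231897730163 [[0.249, -0.937, -0.2451, 0.0947], [0.9685, 0.2404, 0.0648, 0.6471], [-0.0018, -0.2535, 0.9673, 0.3848], [0.0, 0.0, 0.0, 1.0]] ['color', 'fx', 'fy', 'cx', 'cy', 'extrinsics']
```

View pics/top0.png

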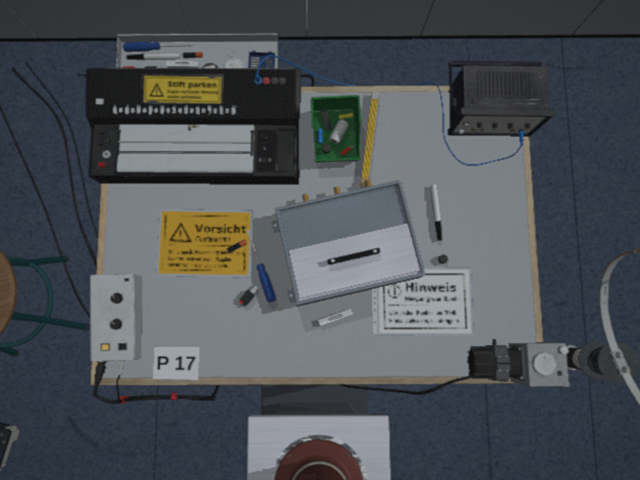

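View pics/side0.png

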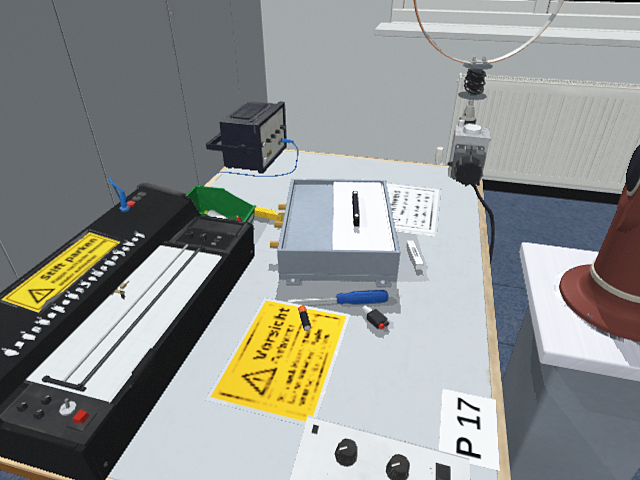

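View pics/wrist0.png

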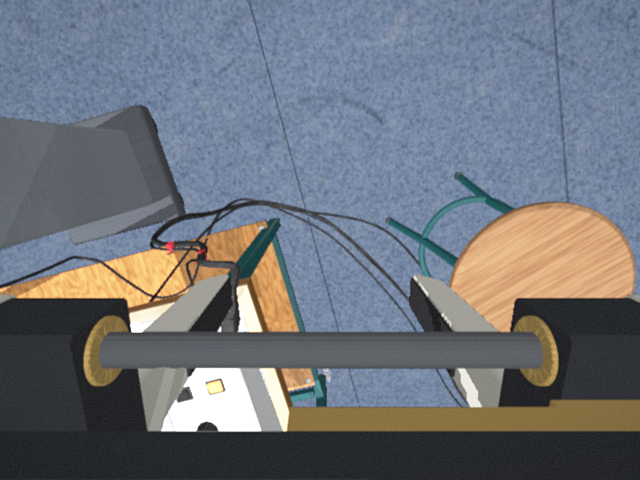

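```bash
cat > h.py <<'E'
import numpy as np, cv2
from rig import *
def proj(i,p):
    E=np.array(i["extrinsics"]); c=E[:3,:3].T@(np.array(p)-E[:3,3]); return i["cx"]+i["fx"]*c[0]/-c[2], i["cy"]-i["fy"]*c[1]/-c[2]
def ray(i,uv,z):
    E=np.array(i["extrinsics"]); d=E[:3,:3]@np.array([(uv[0]-i["cx"])/i["fx"],-(uv[1]-i["cy"])/i["fy"],-1]); o=E[:3,3]
    return o+d*(z-o[2])/d[2]
E
python3 - <<'E'
from h import *
i=get_image("top")
for p in [(0,0,0),(0.163,0.629,0.219),(0.5,0,0)]: print(p,proj(i,p))
c=i["color"]; 
cv2.imwrite("pics/topz.png",cv2.resize(c[150:350,220:480],None,fx=3,fy=3,interpolation=cv2.INTER_CUBIC)[...,::-1])
E
```

```text
(0, 0, 0) (np.float64(318.3507357669906), np.float64(486.3184034478228))
(0.163, 0.629, 0.219) (np.float64(-10.663951711638447), np.float64(426.40871977904504))
(0.5, 0, 0) (np.float64(316.58464975437283), np.float64(262.5344628614151))
```

View pics/topz.png

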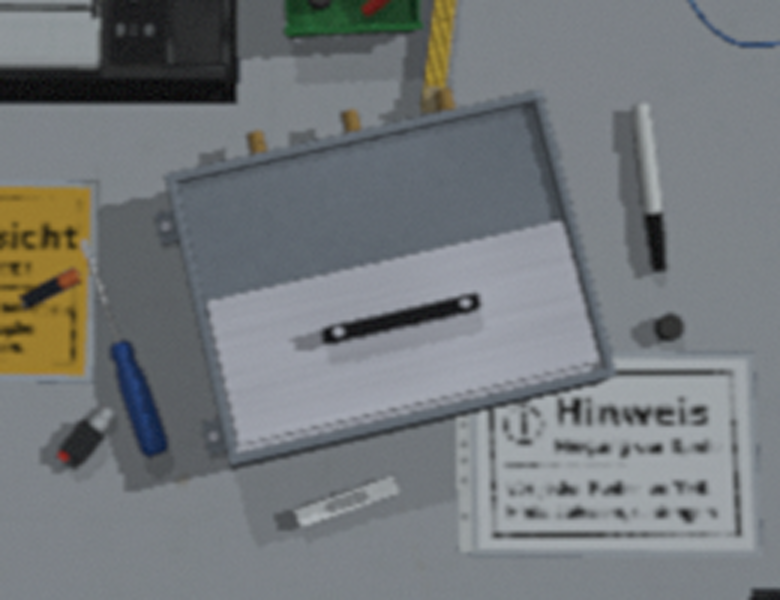

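Run:
```python
from h import *
i=get_image("top")
f=lambda u,v:(220+(u+.5)/3-.5,150+(v+.5)/3-.5)
P={n:ray(i,f(*p),.07)[:2] for n,p in dict(bl=(168,178),br=(541,94),fr=(611,372),fl=(234,466)).items()}
for k,v in P.items(): print(k,v.round(4))
print("w",np.linalg.norm(P['bl']-P['br']),np.linalg.norm(P['fl']-P['fr']),"d",np.linalg.norm(P['bl']-P['fl']),np.linalg.norm(P['br']-P['fr']))
# box yaw
y=(P['bl']+P['fl']-P['br']-P['fr']); x=(P['bl']+P['br']-P['fl']-P['fr'])
c=sum(P.values())/4
print("c",c,"yaw from y",np.arctan2(-y[0],y[1]),"from x",np.arctan2(x[1],x[0]))
# bar
g=i["color"].max(2); m=np.zeros_like(g); m[235:275,310:395]=(g[235:275,310:395]<70)
n,l,st,ce=cv2.connectedComponentsWithStats(m); k=1+st[1:,4].argmax(); pts=np.argwhere(l==k)[:,::-1].astype(np.float32)
r=cv2.minAreaRect(pts); print("bar",r, ce[k])
b=[ray(i,p,.087)[:2] for p in cv2.boxPoints(r)]; print(np.round(b,4)); bc=ray(i,r[0],.087)[:2]
yaw=np.arctan2(x[1],x[0]);R=np.array([[np.cos(yaw),-np.sin(yaw)],[np.sin(yaw),np.cos(yaw)]])
print("bar in box",R.T@(bc-c), bc)
```

```text
bl [0.6145 0.0934]
br [ 0.6786 -0.1912]
fr [ 0.4655 -0.2366]
fl [0.3972 0.0439]
w 0.29167467606315556 0.2887259339486446 d 0.2228581392418193 0.2178799975874613
c [ 0.53894234 -0.07263308] yaw from y 0.22997399569608173 from x 0.21703412005778924
bar ((353.25506591796875, 255.93113708496094), (4.853353977203369, 52.39186096191406), 77.09259033203125) [352.73515982 256.10502283]
[[ 0.4964 -0.0219]
 [ 0.522  -0.1354]
 [ 0.5114 -0.1376]
 [ 0.4858 -0.0242]]
bar in box [-0.03575994  0.00067223] [ 0.50387656 -0.07967695]
```

Emit:
{"op": "move_arm", "data": {"increments": [[[-0.36,-0.246,-0.03],[0,0,1.35]],[[-0.36,-0.246,-0.03],[0,0,1.35]],[[-0.36,-0.246,-0.03],[0,0,1.35]],[[-0.36,-0.246,-0.03],[0,0,1.35]],[[-0.36,-0.246,-0.03],[0,0,1.35]],[[-0.36,-0.246,-0.03],[0,0,1.35]],[[-0.36,-0.246,-0.03],[0,0,1.35]],[[-0.36,-0.246,-0.03],[0,0,1.35]],[[-0.36,-0.246,-0.03],[0,0,1.35]],[[-0.478,-0.616,0.03],[0,0,2.667]],[[-0.478,-0.616,0.03],[0,0,2.667]],[[-0.478,-0.616,0.03],[0,0,2.667]],[[-0.478,-0.616,0.03],[0,0,2.667]],[[-0.478,-0.616,0.03],[0,0,2.667]],[[-0.478,-0.616,0.03],[0,0,2.667]],[[-0.478,-0.616,0.03],[0,0,2.667]],[[-0.478,-0.616,0.03],[0,0,2.667]],[[-0.478,-0.616,0.03],[0,0,2.667]],[[-0.478,-0.616,0.077],[0,0,2.667]],[[-0.478,-0.616,0.077],[0,0,2.667]]], "claw": -1}}

```text
time_s: 2.25
position: [0.4679, -0.0853, 0.1381]
orientation: [-0.002, 0.994, 0.111, -0.005]
force: [-1.0, -0.1, -0.4]
finger_gap: 0.0929
```

```bash
cat >> h.py <<'E'
from scipy.spatial.transform import Rotation as Ro
def pose():
    s=read_state(); q=s["orientation"]; return np.array(s["position"]),Ro.from_quat([q[1],q[2],q[3],q[0]]).as_matrix(),s
E
python3 - <<'E'
from h import *
p,R,s=pose(); print(p,R.round(3).tolist(),np.round(s["qpos"],3),s["force"])
i=get_image("wrist"); cv2.imwrite("pics/w1.png",i["color"][...,::-1])
j=get_image("side"); cv2.imwrite("pics/s1.png",cv2.resize(j["color"][150:330,230:470],None,fx=3,fy=3)[...,::-1])
E
```

```text
[ 0.46792019 -0.08531848  0.13809375] [[0.976, 0.22, -0.01], [0.22, -0.976, 0.002], [-0.009, -0.004, -1.0]] [-0.331  0.548  0.694  2.018 -0.503  0.762 -0.68 ] [-1.04631612 -0.08748701 -0.38916424]
```

View pics/w1.png

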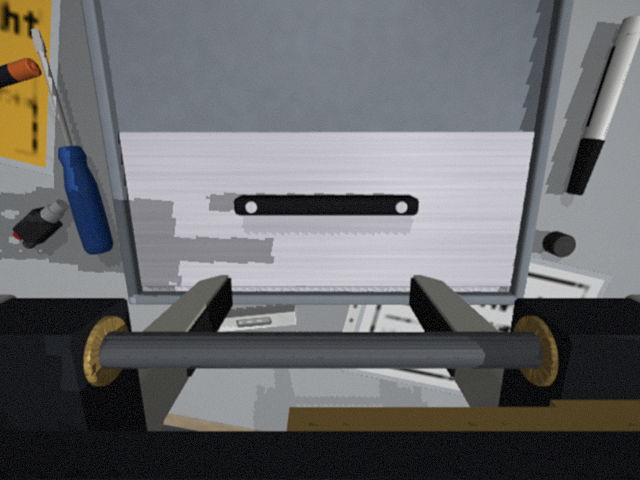

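View pics/s1.png

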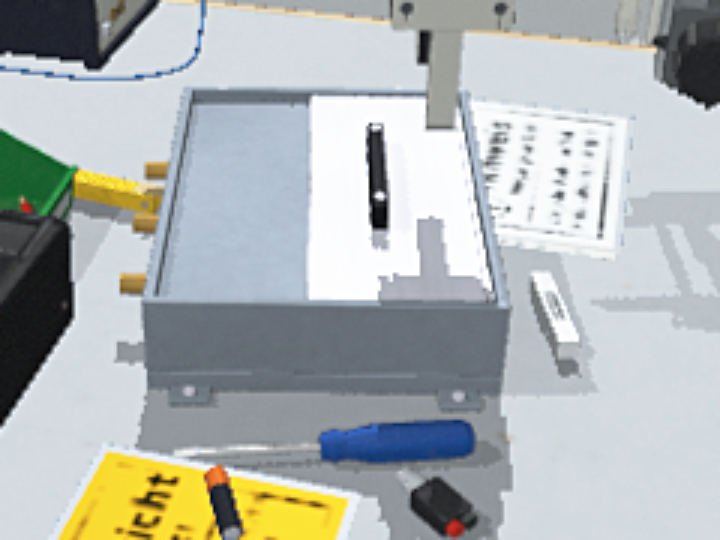

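Run:
```python
from h import *
p,R,s=pose()
i=get_image("wrist")
for n,uv,z in [("barTopBackL",(236,196),.087),("barfrontmid",(326,214),.087),("barbackmid",(326,196),.087),("barL",(235,205),.087),("barR",(418,205),.087),("coverback",(330,132),.067),("rimL",(123,200),.07),("rimR",(530,200),.07)]:
    w=ray(i,uv,z); print(n,w.round(4),"tool rel",(R.T@(w-p)).round(4))
```

```text
barTopBackL [ 0.5005 -0.0227  0.087 ] tool rel [ 0.043  -0.0556  0.0546]
barfrontmid [ 0.5019 -0.0825  0.087 ] tool rel [0.0312 0.0031 0.0546]
barbackmid [ 0.5135 -0.0798  0.087 ] tool rel [0.0431 0.003  0.0546]
barL [ 0.4945 -0.023   0.087 ] tool rel [ 0.0371 -0.0566  0.0546]
barR [ 0.5211 -0.1399  0.087 ] tool rel [0.0373 0.0633 0.0546]
coverback [ 0.5539 -0.0736  0.067 ] tool rel [0.0839 0.0058 0.0745]
rimL [0.4772 0.0579 0.07  ] tool rel [ 0.0381 -0.1393  0.0717]
rimR [ 0.5405 -0.2209  0.07  ] tool rel [0.0384 0.1465 0.0715]
```

Emit:
{"op": "move_arm", "data": {"increments": [[[0,0.003,0.03],[0,0,0]],[[0,0.003,0.055],[0,0,0]],[[0,0.003,0.063],[0,0,0]],[[0,0.003,0.063],[0,0,0]],[[0.01,0.003,0.063],[0,0,0]],[[0.018,0.003,0.063],[0,0,0]],[[0.022,0.003,0.063],[0,0,0]],[[0.026,0.003,0.063],[0,0,0]],[[0.03,0.003,0.063],[0,0,0]],[[0.034,0.003,0.063],[0,0,0]]]}}

```text
time_s: 3.4
position: [0.5049, -0.0821, 0.0787]
orientation: [-0.0, 0.994, 0.111, -0.0]
force: [-3.2, -0.6, 2.4]
finger_gap: 0.0933
```

Emit:
{"op": "move_arm", "data": {"increments": [[[0.006,0,0],[0,0,0]],[[0.013,0,0],[0,0,0]],[[0.02,0,0],[0,0,0]],[[0.027,0,0],[0,0,0]],[[0.034,0,0],[0,0,0]],[[0.041,0,0],[0,0,0]],[[0.048,0,0],[0,0,0]],[[0.055,0,0],[0,0,0]],[[0.062,0,0],[0,0,0]],[[0.068,0,0],[0,0,0]]]}}

```text
time_s: 4.4
position: [0.5722, -0.0669, 0.0786]
orientation: [0.0, 0.994, 0.111, 0.0]
force: [-3.2, -0.8, 3.2]
finger_gap: 0.0929
```

Run:
```python
from h import *
p,R,s=pose(); print(p,R.round(3).tolist(),s["force"])
j=get_image("side"); cv2.imwrite("pics/s2.png",cv2.resize(j["color"][150:330,230:470],None,fx=3,fy=3)[...,::-1])
```

```text
[ 0.57215162 -0.06694687  0.07863595] [[0.975, 0.22, 0.0], [0.22, -0.975, -0.0], [0.0, 0.0, -1.0]] [-3.15040072 -0.83548379  3.20311627]
```

View pics/s2.png

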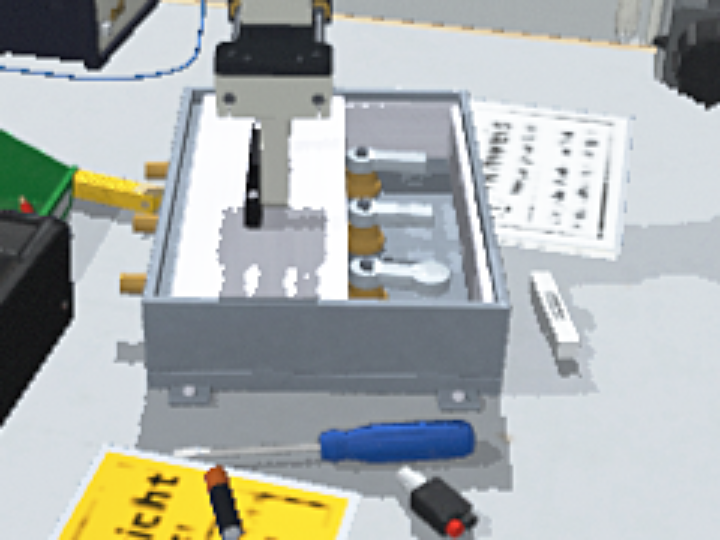

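Emit:
{"op": "move_arm", "data": {"increments": [[[0.004,0,0],[0,0,0]],[[0.007,0,0],[0,0,0]],[[0.01,0,0],[0,0,0]],[[0.012,0,0],[0,0,0]]]}}

```text
time_s: 4.85
position: [0.5815, -0.0648, 0.0784]
orientation: [-0.0, 0.994, 0.111, -0.002]
force: [-7.4, -1.2, 5.6]
finger_gap: 0.0929
```

Emit:
{"op": "move_arm", "data": {"increments": [[[-0.008,0,0],[0,0,0]],[[-0.02,0,0],[0,0,0]],[[-0.03,0,-0.03],[0,0,0]],[[-0.06,-0.02,-0.07],[0,0,0]],[[-0.1,-0.04,-0.09],[0,0,0]],[[-0.12,-0.06,-0.09],[0,0,0]],[[-0.12,-0.06,-0.09],[0,0,0]],[[-0.12,-0.06,-0.09],[0,0,0]]], "claw": 1}}

```text
time_s: 5.65
position: [0.4539, -0.0317, 0.1692]
orientation: [-0.0, 0.994, 0.111, 0.002]
force: [0.2, -1.1, -0.1]
finger_gap: 0.0333
```

Run:
```python
from h import *
p,R,s=pose(); print(p,R.round(3).tolist(),s["force"],s["finger_gap"],np.round(s["qpos"],3))
j=get_image("wrist"); cv2.imwrite("pics/w3.png",j["color"][...,::-1])
j=get_image("top"); cv2.imwrite("pics/t3.png",cv2.resize(j["color"][150:350,220:480],None,fx=3,fy=3)[...,::-1])
```

```text
[ 0.4539278  -0.03171109  0.16918434] [[0.975, 0.221, 0.003], [0.221, -0.975, 0.001], [0.003, 0.0, -1.0]] [ 0.20859095 -1.07880663 -0.0682449 ] 0.03329099350261621 [-0.504  0.472  0.758  2.045 -0.457  0.792 -0.821]
```

View pics/w3.png

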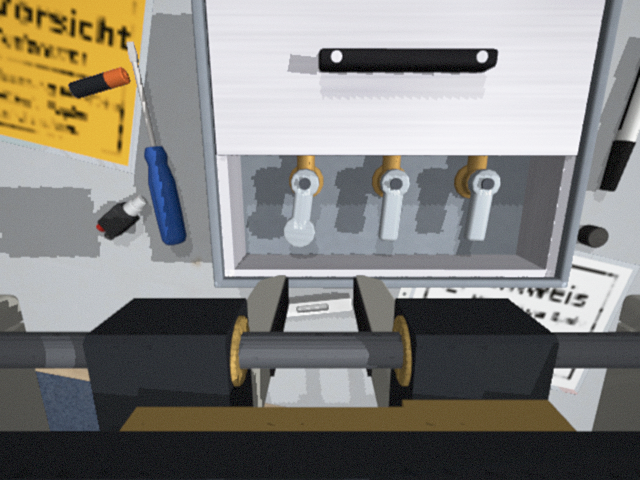

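View pics/t3.png

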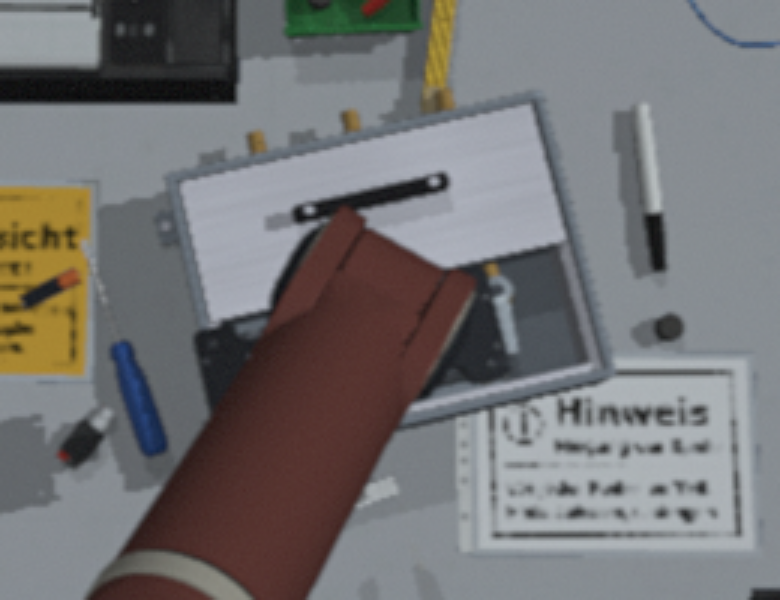

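Run:
```python
from h import *
p,R,s=pose()
i=get_image("wrist")
for n,uv,z in [("pivA",(304,183),.048),("discA",(299.5,232),.048),("pivB",(396,183),.048),("Bend",(390,239),.048),("pivC",(487,183),.048),("coverfront",(350,154),.067),("rimL",(217,285),.07),("rimR",(566,285),.07),("wellL",(233,276),.06)]:
    w=ray(i,uv,z); print(n,w.round(4),"tool rel",(R.T@(w-p)).round(4))
yaw=.2225;c=np.array([.5389,-.0726]);B=np.array([[np.cos(yaw),-np.sin(yaw)],[np.sin(yaw),np.cos(yaw)]])
for y in (.072,-.004,-.08): 
    w=c+B@[-.028,y]; print(w, (R.T@(np.r_[w,.048]-p)).round(4))
print("box of tcp",B.T@(p[:2]-c))
```

```text
pivA [ 0.4966 -0.0086  0.048 ] tool rel [ 0.046  -0.0143  0.1209]
discA [ 0.4546 -0.0136  0.048 ] tool rel [ 0.004  -0.0187  0.1208]
pivB [ 0.5136 -0.0837  0.048 ] tool rel [0.0461 0.0627 0.121 ]
Bend [ 0.466  -0.0919  0.048 ] tool rel [-0.0022  0.0602  0.1209]
pivC [ 0.5305 -0.1581  0.048 ] tool rel [0.0462 0.1389 0.1211]
coverfront [ 0.5275 -0.0389  0.067 ] tool rel [0.0696 0.022  0.102 ]
rimL [0.4002 0.0439 0.07  ] tool rel [-0.0363 -0.0868  0.0986]
rimR [ 0.4646 -0.2404  0.07  ] tool rel [-0.0362  0.2047  0.099 ]
wellL [0.4069 0.034  0.06  ] tool rel [-0.032  -0.0757  0.1087]
[ 0.49570209 -0.00855361] [ 0.0452 -0.0146  0.1209]
[ 0.51247291 -0.08268012] [0.0452 0.0614 0.121 ]
[ 0.52924373 -0.15680663] [0.0453 0.1374 0.1211]
box of tcp [-0.07347587  0.05759666]
```

Emit:
{"op": "move_arm", "data": {"increments": [[[0.0126,0.0155,0.03],[0,0,-1.571]],[[0.0126,0.0155,0.03],[0,0,-1.571]],[[0.0126,0.0155,0.03],[0,0,-1.571]],[[0.0126,0.0155,0.03],[0,0,-1.571]],[[0.0126,0.0155,0.03],[0,0,-1.571]],[[0.0126,0.0155,0.03],[0,0,-1.571]],[[0.0126,0.0155,0.03],[0,0,-1.571]],[[0.0126,0.0155,0.03],[0,0,-1.571]],[[0.0126,0.0155,0.03],[0,0,-1.571]],[[0.0126,0.0155,0.03],[0,0,-1.571]],[[0.0126,0.0155,0.03],[0,0,-1.571]],[[0.0126,0.0155,0.03],[0,0,-1.571]],[[0.0126,0.0155,0.03],[0,0,-1.571]]], "claw": 1}}

```text
time_s: 7.1
position: [0.4692, -0.0453, 0.1383]
orientation: [0.0, 0.626, 0.78, -0.0]
force: [0.5, -0.3, 0.0]
finger_gap: 0.0007
```

Run:
```python
from h import *
p,R,s=pose(); print(p,R.round(3).tolist(),s["force"],s["finger_gap"],np.round(s["qpos"],3))
piv=np.array([.4962,-.0086,p[2]]); print("tcp rel pivot in tool (x=boxy,y=boxx)",(R.T@(p-piv)).round(4))
j=get_image("wrist"); cv2.imwrite("pics/w4.png",j["color"][...,::-1])
j=get_image("side"); cv2.imwrite("pics/s4.png",cv2.resize(j["color"][150:330,230:470],None,fx=3,fy=3)[...,::-1])
```

```text
[ 0.46918804 -0.04533442  0.13832313] [[-0.217, 0.976, 0.0], [0.976, 0.217, -0.0], [-0.0, 0.0, -1.0]] [ 0.47760739 -0.33624796  0.03154868] 0.0007224427621401108 [-0.121  0.463  0.242  2.028 -0.173  0.669  0.452]
tcp rel pivot in tool (x=boxy,y=boxx) [-0.03   -0.0344  0.    ]
```

View pics/w4.png

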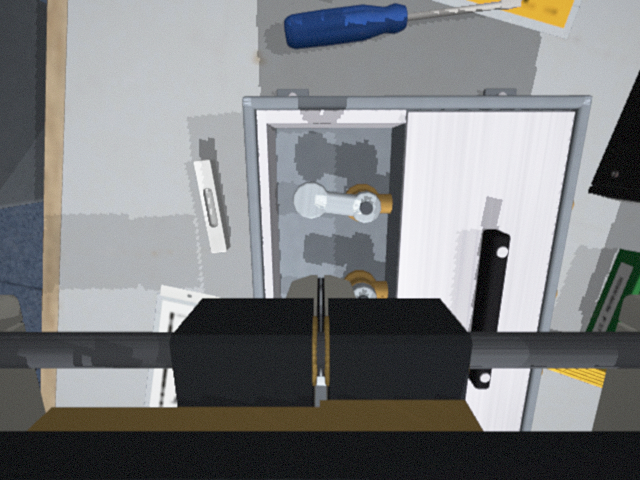

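View pics/s4.png

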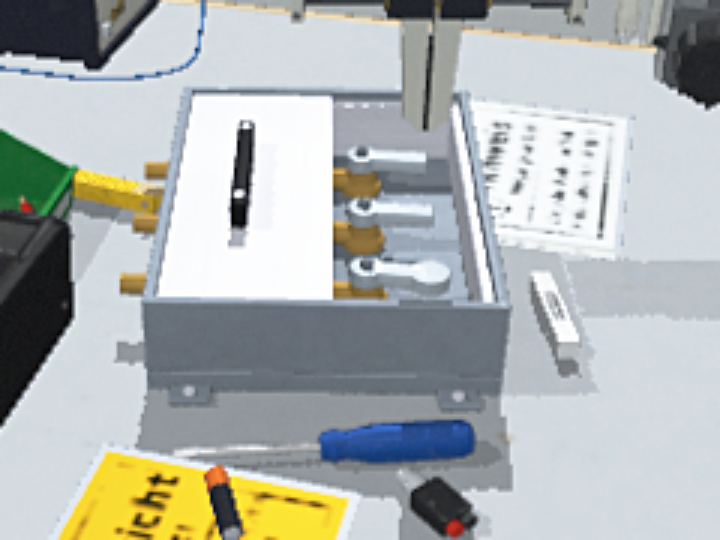

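Emit:
{"op": "move_arm", "data": {"increments": [[[0,0.001,0.03],[0,0,0]],[[0,0.001,0.06],[0,0,0]],[[0,0.001,0.085],[0,0,0]],[[0,0.001,0.1],[0,0,0]],[[0,0.001,0.105],[0,0,0]],[[0,0.001,0.105],[0,0,0]],[[0,0.001,0.105],[0,0,0]]]}}

```text
time_s: 7.9
position: [0.4702, -0.0446, 0.0343]
orientation: [0.001, 0.624, 0.781, 0.0]
force: [0.4, -0.1, -0.2]
finger_gap: 0.0003
```

Run:
```python
from h import *
p,R,s=pose(); print(p,R.round(3).tolist(),s["force"],s["finger_gap"])
piv=np.array([.4962,-.0086,p[2]]); st=(R.T@(p-piv))*1000; print("tcp rel pivot in tool (x=boxy,y=boxx)",st.round(1))
for L,ph in [(21.5,0)]+[(21.5,a) for a in np.arange(.1,1.6,.1)]+[(21.5,1.571),(20.5,1.571),(19.5,1.571)]:
    c,n=np.cos(ph),np.sin(ph); x=-33*c-L*n; y=33*n-L*c
    print(round(ph,2),L,np.round([y-st[0],x-st[1]],1))
j=get_image("side"); cv2.imwrite("pics/s5.png",cv2.resize(j["color"][150:330,230:470],None,fx=3,fy=3)[...,::-1])
```

```text
[ 0.4702408  -0.04457603  0.03425157] [[-0.22, 0.975, 0.001], [0.975, 0.22, -0.0], [-0.001, 0.001, -1.0]] [ 0.41127439 -0.0849521  -0.16844572] 0.0003442344224583947
tcp rel pivot in tool (x=boxy,y=boxx) [-29.4 -33.2  -0. ]
0 21.5 [7.9 0.2]
0.1 21.5 [11.3 -1.7]
0.2 21.5 [14.9 -3.4]
0.3 21.5 [18.6 -4.6]
0.4 21.5 [22.4 -5.5]
0.5 21.5 [26.3 -6. ]
0.6 21.5 [30.3 -6.1]
0.7 21.5 [34.2 -5.9]
0.8 21.5 [38.1 -5.2]
0.9 21.5 [41.9 -4.1]
1.0 21.5 [45.5 -2.7]
1.1 21.5 [49.  -0.9]
1.2 21.5 [52.3  1.2]
1.3 21.5 [55.4  3.7]
1.4 21.5 [58.2  6.4]
1.5 21.5 [60.8  9.5]
1.57 21.5 [62.4 11.7]
1.57 20.5 [62.4 12.7]
1.57 19.5 [62.4 13.7]
```

View pics/s5.png

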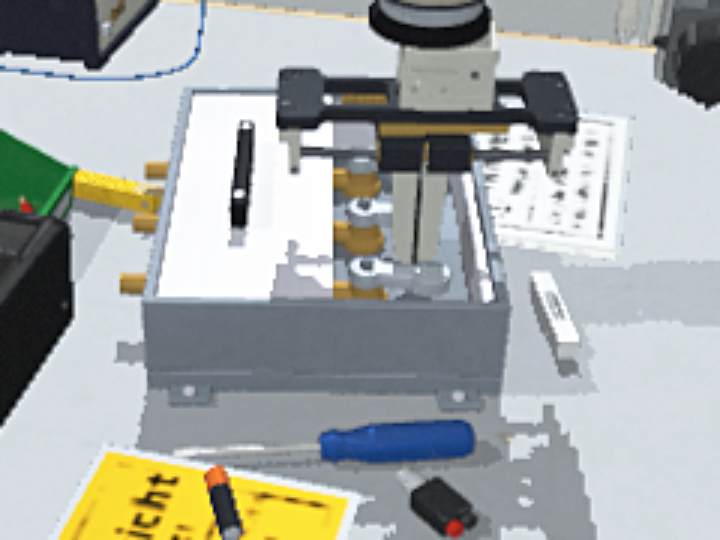

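Emit:
{"op": "move_arm", "data": {"increments": [[[0.008,0,0],[0,0,0]],[[0.0113,-0.0017,0],[0,0,0.1]],[[0.0149,-0.0034,0],[0,0,0.2]],[[0.0186,-0.0046,0],[0,0,0.3]],[[0.0224,-0.0055,0],[0,0,0.4]],[[0.0263,-0.006,0],[0,0,0.5]],[[0.0303,-0.0061,0],[0,0,0.6]],[[0.0342,-0.0059,0],[0,0,0.7]],[[0.0381,-0.0052,0],[0,0,0.8]],[[0.0381,-0.0052,0],[0,0,0.8]]]}}

```text
time_s: 8.95
position: [0.4565, -0.0079, 0.0342]
orientation: [0.001, 0.879, 0.477, 0.001]
force: [0.1, 0.2, -0.1]
finger_gap: 0.0003
```

Run:
```python
from h import *
p,R,s=pose(); print(p,R.round(3).tolist(),s["force"],s["moment"])
# rotation about tool z of current relative to phi=0
phi0=np.arctan2(.975,-.22); phi=phi0-np.arctan2(R[1,0],R[0,0]); print("phi",phi)
piv=np.array([.4962,-.0086]); yaw=.2225;B=np.array([[np.cos(yaw),-np.sin(yaw)],[np.sin(yaw),np.cos(yaw)]])
b=B.T@(p[:2]-piv)*1000; print("box rel",b)
T=R[:2,:2]
for L,ph in [(21.5,.8)]+[(21.5,a) for a in np.arange(.9,1.55,.1)]+[(21.5,1.571),(20.5,1.571),(19.5,1.571)]:
    c,n=np.cos(ph),np.sin(ph); x=-33*c-L*n; y=33*n-L*c
    print(round(ph,2),L,(T.T@B@(np.array([x,y])-b)).round(1), round(ph-phi,3))
j=get_image("side"); cv2.imwrite("pics/s6.png",cv2.resize(j["color"][150:330,230:470],None,fx=3,fy=3)[...,::-1])
```

```text
[ 0.45652606 -0.00794501  0.03422108] [[0.546, 0.838, 0.001], [0.838, -0.546, -0.0], [0.0, 0.001, -1.0]] [ 0.13958553  0.18896876 -0.14346888] [-0.02966307  0.10650353  0.03286492]
phi 0.798923391393287
box rel [-38.55139272   9.39364021]
0.8 21.5 [-0.4  0.6] 0.001
0.9 21.5 [ 3.  -1.4] 0.101
1.0 21.5 [ 6.6 -3. ] 0.201
1.1 21.5 [10.3 -4.3] 0.301
1.2 21.5 [14.2 -5.2] 0.401
1.3 21.5 [18.1 -5.7] 0.501
1.4 21.5 [22.  -5.8] 0.601
1.5 21.5 [25.9 -5.5] 0.701
1.57 21.5 [28.7 -5. ] 0.772
1.57 20.5 [29.4 -4.3] 0.772
1.57 19.5 [30.1 -3.6] 0.772
```

View pics/s6.png

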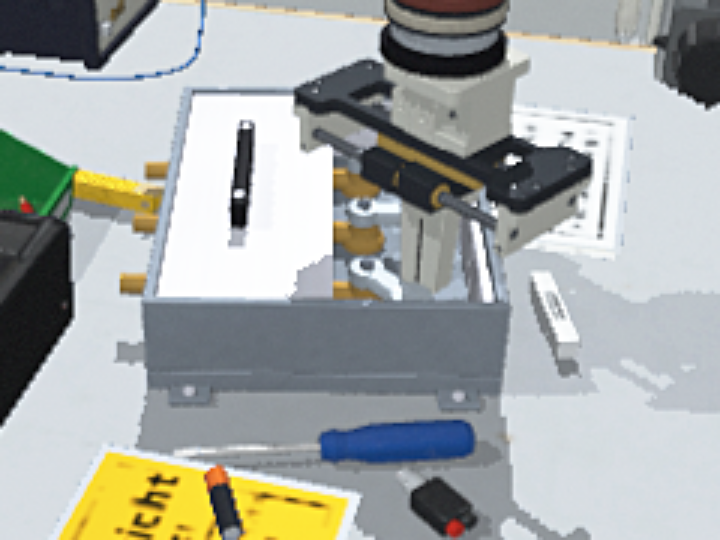

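Emit:
{"op": "move_arm", "data": {"increments": [[[0.003,-0.0014,0],[0,0,0.1]],[[0.0066,-0.003,0],[0,0,0.2]],[[0.0103,-0.0043,0],[0,0,0.3]],[[0.0142,-0.0052,0],[0,0,0.4]],[[0.0181,-0.0057,0],[0,0,0.5]],[[0.022,-0.0058,0],[0,0,0.6]],[[0.0259,-0.0055,0],[0,0,0.7]],[[0.0287,-0.005,0],[0,0,0.77]],[[0.0287,-0.005,0],[0,0,0.77]]]}}

```text
time_s: 9.9
position: [0.4663, 0.019, 0.0336]
orientation: [-0.001, 0.994, 0.113, -0.001]
force: [-2.5, 0.1, 1.3]
finger_gap: 0.0004
```

Run:
```python
from h import *
p,R,s=pose(); print(p,R.round(3).tolist(),s["force"],s["moment"])
piv=np.array([.4962,-.0086]); yaw=.2225;B=np.array([[np.cos(yaw),-np.sin(yaw)],[np.sin(yaw),np.cos(yaw)]])
b=B.T@(p[:2]-piv)*1000; print("box rel",b)
j=get_image("side"); cv2.imwrite("pics/s7.png",cv2.resize(j["color"][150:330,230:470],None,fx=3,fy=3)[...,::-1])
j=get_image("wrist"); cv2.imwrite("pics/w7.png",j["color"][...,::-1])
```

```text
[0.46634704 0.01898862 0.03356027] [[0.975, 0.224, -0.002], [0.224, -0.975, 0.001], [-0.002, -0.001, -1.0]] [-2.49339683  0.12522531  1.29670646] [-0.11724914  0.60711585  0.01767961]
box rel [-23.02910476  33.49613677]
```

View pics/s7.png

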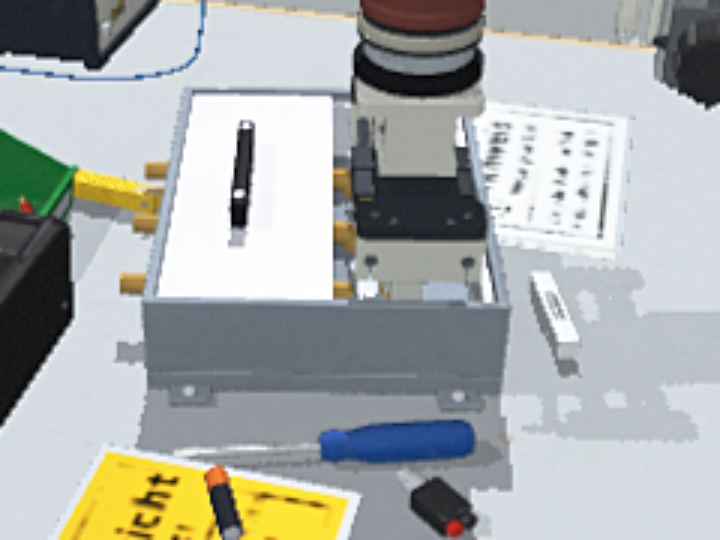

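View pics/w7.png

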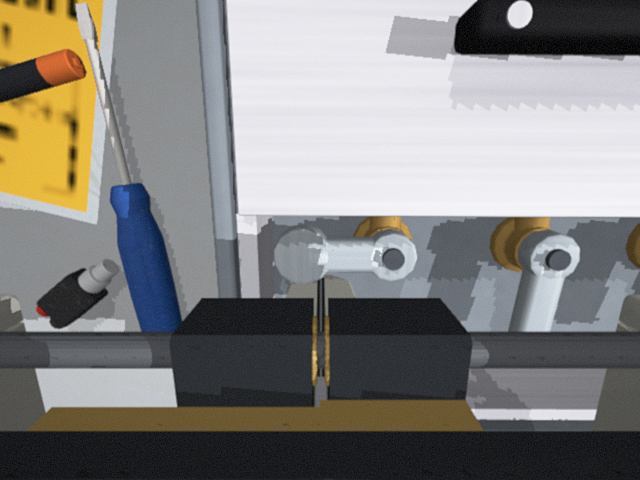

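Emit:
{"op": "move_arm", "data": {"increments": [[[0.001,0,0],[0,0,0]],[[0.002,0,0],[0,0,0]],[[0.003,0,0],[0,0,0]],[[0.003,0,0],[0,0,0]]]}}

```text
time_s: 10.4
position: [0.4665, 0.0191, 0.0334]
orientation: [-0.001, 0.994, 0.112, -0.004]
force: [-8.1, -1.0, 6.3]
finger_gap: 0.0005
```

Run:
```python
from h import *
p,R,s=pose(); print(p,s["force"])
i=get_image("wrist"); cv2.imwrite("pics/w8.png",i["color"][180:330,220:480][...,::-1].repeat(3,0).repeat(3,1))
piv=np.array([.4962,-.0086]); yaw=.2225;B=np.array([[np.cos(yaw),-np.sin(yaw)],[np.sin(yaw),np.cos(yaw)]])
print(B.T@(p[:2]-piv)*1000)
```

```text
[0.46648111 0.01908602 0.03336054] [-8.07742756 -0.98387592  6.33565725]
[-22.87684679  33.56155786]
```

View pics/w8.png

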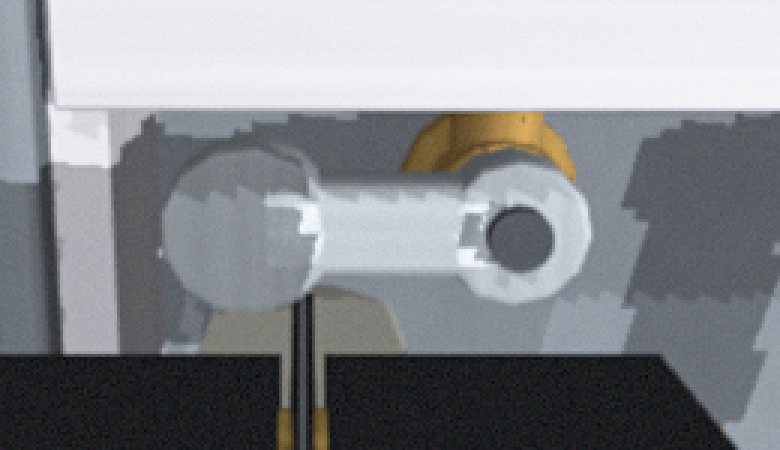

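Emit:
{"op": "move_arm", "data": {"increments": [[[-0.004,0,0],[0,0,0]],[[-0.01,0,0],[0,0,0]],[[-0.014,0,0],[0,0,0]],[[-0.014,0,-0.03],[0,0,0]],[[-0.014,0,-0.07],[0,0,0]],[[-0.02,0,-0.12],[0,0,0]],[[-0.02,0,-0.15],[0,0,0]],[[-0.02,0,-0.15],[0,0,0]],[[-0.02,0,-0.15],[0,0,0]]]}}

```text
time_s: 11.35
position: [0.4514, 0.015, 0.1839]
orientation: [-0.0, 0.994, 0.112, 0.001]
force: [-0.1, -0.2, -0.5]
finger_gap: 0.0003
```

Run:
```python
from h import *
p,R,s=pose(); print(p,s["force"],np.abs(s["qd"]).max())
i=get_image("wrist"); cv2.imwrite("pics/w9.png",i["color"][...,::-1])
j=get_image("side"); cv2.imwrite("pics/s9.png",cv2.resize(j["color"][150:330,230:470],None,fx=3,fy=3)[...,::-1])
```

```text
[0.45142991 0.01500011 0.18391843] [-0.09887317 -0.17233857 -0.52750513] 0.03341182445766947
```

View pics/w9.png

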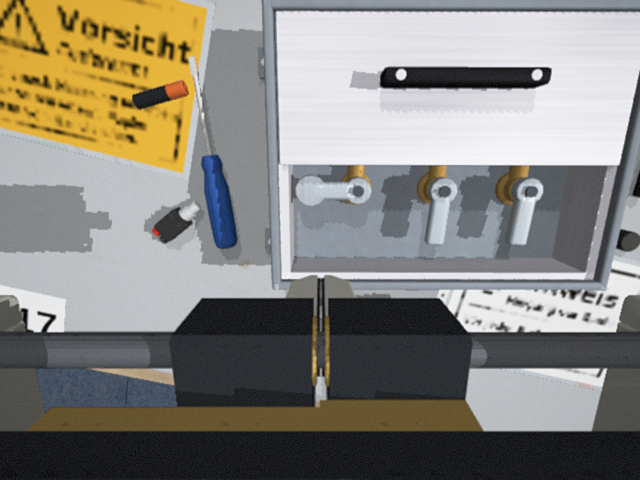

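View pics/s9.png

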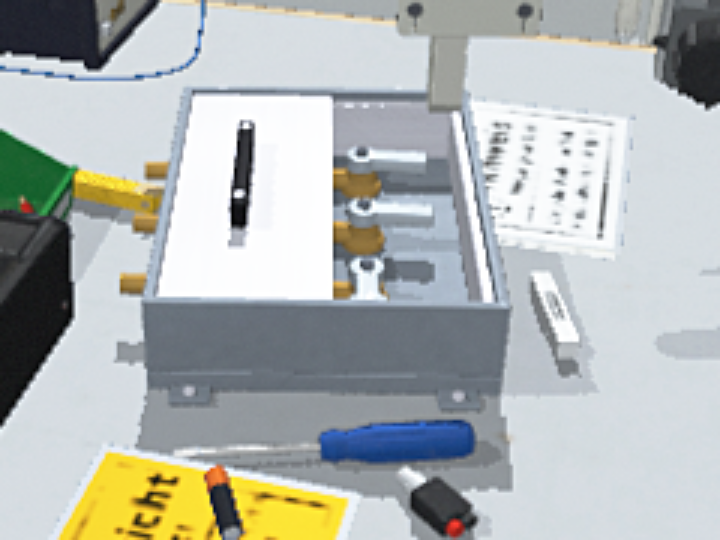

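Wrist picture: the marked handle runs from its pivot at (358,190) to its disc at (311,190), parallel to the cover edge, so it is shut. Both plain handles still point to the front, the cover lies flat against the back rim, and the bystanders haven't moved. I'm handing in now.

Run:
```python
from h import *
i=get_image("wrist");a=ray(i,(358,190),.048);b=ray(i,(311,190),.048);d=b-a
print("len",np.linalg.norm(d),"angle",np.arctan2(-d[0],d[1])-.2225+np.pi/2)
print(hand_in())
```

```text
len 0.041407754320651274 angle 1.5727513966542062
the job is handed in; nothing more can be done
None
```

The marked valve is shut and the job is handed in; no verdict was reported. The arm's clock showed about 11.4 s of the 45 s allowed.

- **Cover:** I pushed it back by its bar with the open fingertips until it met the back rim. The last push force read was about 7–8 N.
- **Marked handle:** it was the leftmost valve. I swung it clockwise with the closed fingertips until it stopped moving at about 8 N.
- **Last checks:** the wrist camera put the marked handle at about 1.57 rad, with pivot to disc measuring 41.4 mm against the 42 mm given. The pictures show the cover lying flat against the back rim and both plain handles pointing to the front. The things lying around looked undisturbed; I checked these by eye, not by measurement.
- **Robot at hand-in:** clear of everything, with near-zero tool force.

No check failed. The one difference was in the first top view, where the box's edges came out 2 to 8 mm short of the sizes given. The valve pivots seen later from the wrist camera agreed with the expected places to about 2 mm.

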